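# Set a metering valve and lock it with its jam nut

## Robot

A 6-joint arm with a two-finger parallel gripper is mounted at the origin on a cart in front of the work surface, level with it; the furniture and walls round the work are solid. World frame = base frame: x ahead of the robot, y to its left, z up, the work surface at z = 0. Lengths are in mm, angles in rad, forces in N, time in s.
With the tool pointing down it reaches from about 275 to 825 mm from the base axis. Payload 5.2 kg.
Tool frame: the origin (TCP) lies on the mounting face of the last link; the fingertips stand 186 mm ahead of it and the grasp point (between the pads) lies ahead of it (grip_depth is the z of the grasp point in the tool frame, in mm); z points along the fingers, y is the line along which they close (so a half turn about z gives the same grasp; the last joint's range is limited). The gripper opens to 93 mm and grips with 3 to 60 N. Pads are 15 mm wide; open, the fingers measure 128 mm over their backs; the gripper's body (75 mm by 188 mm) begins 65 mm behind the grasp point.
Start: joints at [0.961, 0.259, 1.535, -0, 1.348, -0.203], TCP at [217.6, 505.13, 404.753] pointing down, gripper open.
Joint ranges: [-3.14, 3.14], [-0.91, 2.08], [0.19, 2.58], [-1.22, 4.36], [0.22, 2.71], [-3.12, 3.12]. Speed limits (rad/s): [2.57, 2.57, 3.14, 3.14, 3.14, 3.14].

## Interface

Orientations are given as a unit quaternion [w, x, y, z].
In Python, from plant import * gives the robot as it stands. The module is installed in compiled form; this text tells all that it offers.
- The arm moves only by the tool apply_moves, never from a script. Its argument "increments" is a list that holds one entry, the list of rows, each a list of 7 numbers: the shift along the tool's x, y, z normalised to -1 to 1, where 1 is 0.12 m, then the turn, a rotation vector about the tool's x, y, z normalised to -1 to 1, where 1 is 4 degrees, then the opening in per cent of the stroke, from 0 (shut) to 100 (fully open). A call has 1 to 10 rows; each row shifts and turns the commanded pose from where the row before left it, along the tool's axes as they then stand; what a row does not reach is not made up. A row lasts 1/8 s, in which the tool goes at most 62.5 mm and 10.7 degrees, less where a joint would pass 70% of its speed; a pose out of reach is approached as far as the arm can. A call with a number of a shift or a turn outside -1 to 1 is refused whole. A call with a gripper value outside its range is refused whole. The fingers move at their own pace and stop on an object; "grip_force" is the grip in N (left out, the last holds). Time passes only in rows, so rows that do not move let the fingers close. It gives the time, the measured TCP pose, the force, the opening and the grip force at its end, in the units of the state.
- get_state(): the state, without advancing time (a new reading comes with each control period).
- snapshot(name): name is "scene" or "side" or "wrist"; returns (picture, depth): 420x560x3 uint8, red, green, blue; 420x560 float32, mm along the optical axis (not along the pixel's ray), 0 where there is no reading.
- camera_model(name): a dict with "fx", "fy", "cx", "cy" (pixels), "rvec" (rotation vector, rad) and "tvec" (3), from world to camera coordinates, as OpenCV has them; the wrist camera has in their place "hand_eye" (4x4, takes a point from camera to tool coordinates, whose origin is the TCP and whose axes are the flange's). Camera axes: x right, y down, z forward; pixel columns grow to the right and rows downward; lengths in mm; the calibration is good to about 2 mm. A picture is of the moment at which its call begins: read the wrist's pose just before it. camera_model takes no time and is no camera call.
- hand_in(): hands the job in; it is judged then, once.
The state is a dict: "time": time; "joint_pos": joint angles; "qvel": joint speeds; "effort": joint torques, N m; "tool_pos": TCP position; "ee_rot": TCP orientation; "contact_force": force on the tool from outside, world axes, zero at the start; "ft_torque": the same for the moment, N m; "width": finger opening in mm; "finger_force": force on a finger pad.
Only numpy, scipy, OpenCV 4.12 (cv2) and the standard library are available. Lean on these libraries where they do the work, as an engineer would, in place of code of your own. Each camera call takes 0.05 s, during which the arm holds its last target. There are 200 camera calls.

## Task

Turn the black bar knob of the metering valve until its nose points at the red mark on the dial, then run the brass jam nut under the knob down and nip it up firmly against the steel collar so that the setting is locked. The nut needs real tightening, not just touching, but do not overtighten it: then it drags the knob off its mark. Leave the other things on the worktop where they stand.

Things in the scene. Friction and masses are not known exactly. Their poses are not given: they have to be found in the camera images.
- valve: metering valve fixed to the worktop: dark base plate 120 x 104 x 8 mm, aluminium block 88 x 88 mm, white dial disc 86 mm across with its top at 50 mm; a brass hose barb stands out 25 mm at +y and -y. Origin: centre of the underside, on the vertical spindle axis; z up. The red mark on the dial is at -x of the axis. Above the dial, on the axis: steel collar 27 mm across, brass jam nut, black knob.
- spindle (a joint): angle of the valve spindle and its knob (rad), growing clockwise seen from above. 0: the knob's nose points at the red mark; within 0.15 rad is on the mark. It does not rise or sink as it turns and stays where it is left: friction holds it, about 0.50 N m turns it. At the start it stands 0.6 to 1.4 rad anticlockwise of the mark (negative).
- knob (a point): centre of the black bar knob, on the spindle axis, 97.5 mm above the valve's underside. Bar 10 mm wide, 15 mm high (90 to 105 mm above the worktop), 31 mm long; its rounded nose, with a white line on top, is on this frame's -x side, 18 mm from the axis; z up. Grip it across its 10 mm width (this frame's y).
- nut_mid (a point): centre of the jam nut, on the spindle axis: round knurled brass nut 40 mm across, 16 mm high, below the knob; fingers reach down past the knob (the knob between them) and grip it at any yaw. Right-hand thread on the spindle, 6 mm lead: turned clockwise from above it sinks 0.955 mm per rad. It turns along when the knob is turned. Running free it takes 0.08 N m.
- nut_under (a point): centre of the underside of the jam nut (8 mm below its centre). At the start it stands 2.2 to 3.4 mm above the collar.
- collar_top (a point): centre of the steel collar's top face, 62 mm above the valve's underside; the nut is locked against it. Past first contact the torque to turn the nut is 0.10 N m of friction plus 2.4 N m per rad of turn; above 0.50 N m in all the spindle is dragged round. Tight: turned with 0.22 to 0.42 N m (at rest friction shifts the reading by up to 0.10 either way); friction holds it when let go.
- bottle_white: bystander: white squeeze bottle 53 x 54 x 131 mm, origin at the centre of its underside
- jar_blue: bystander: white jar with a blue lid, 61 x 61 x 76 mm, origin at the centre of its underside
- antiserum_3: bystander: small white bottle with a red cap, 23 x 23 x 58 mm, origin at the centre of its underside
- dropper_blue: bystander: small dropper bottle with black bulb and blue band, 21 x 22 x 77 mm, origin at the centre of its underside
- timer: bystander: white bench timer lying flat, 68 x 64 x 20 mm, origin at the centre of its underside
Mind the look-alikes: they are no part of the job. There is more than one size of the valve; the job needs the smaller.

How it is judged:
By the outcome, as a careful person would: the job done as asked, in the order asked, and still so for the second after the job is handed in, with the robot touching nothing.
It also fails if it takes over 72 s, if anything falls off the work surface, if the arm or the gripper's body presses on something with over 40 N, if the wrist force passes 120 N, or if a joint passes its speed limit or range.

## Working session

There is one attempt and no reset: what is moved stays moved. The work goes in short steps, Python scripts to look and compute and a tool call to move; the robot and the scene stay as the last step left them, time stands still between calls to the robot, and variables do not carry over. Pictures are saved under pics/ and viewed, at most 10 in all, crops included, and the job is handed in when it is done.

Besides the shell and the picture viewer there is one more tool, called after "Call:" as name(argument=value, ...), one argument or row to a line, values as JSON. apply_moves: Moves the arm, as the interface text tells. Its arguments: {"type":"object","properties":{"increments":{"type":"array","items":{"type":"array","items":{"type":"array","items":{"type":"number"}}}},"grip_force":{"type":"number"}},"required":["increments"]}

```bash
mkdir -p pics
python3 - <<'E'
from plant import *
import cv2,numpy as np
s=get_state();print({k:np.round(v,3).tolist() for k,v in s.items()})
for n in("scene","side"):
    p,d=snapshot(n);cv2.imwrite(f"pics/{n}0.png",p[:,:,::-1]);np.save(f"{n}0.npy",d)
    print(n,camera_model(n))
print(camera_model("wrist"))
import plant;print([x for x in dir(plant) if x[0]!='_'])
try: print(grip_depth)
except Exception as e: print(e)
E
```

```text
{'time': 0.0, 'joint_pos': [0.961, 0.259, 1.536, -0.0, 1.348, -0.203], 'qvel': [0.001, -0.0, -0.001, 0.0, -0.001, 0.0], 'effort': [-0.002, -43.732, -28.4, 0.072, 0.042, -0.0], 'tool_pos': [217.472, 504.943, 403.91], 'ee_rot': [-0.0, 0.202, 0.979, -0.001], 'contact_force': [-0.032, 0.074, 0.392], 'ft_torque': [0.014, 0.009, 0.029], 'finger_force': 0.0, 'width': 93.16}
scene {'fx': 451.77720613314693, 'fy': 451.77720613314693, 'cx': 282.5019415047455, 'cy': 206.6800794912162, 'rvec': array([ 2.06371532, -0.77814569,  0.43643869]), 'tvec': array([-417.92191775,  346.56778182, 1060.5865256 ])}
side {'fx': 464.99361706929307, 'fy': 464.99361706929307, 'cx': 271.14091210361426, 'cy': 211.5467447716364, 'rvec': array([ 2.07310098, -0.07058119,  0.04724235]), 'tvec': array([-605.84321064,  129.45256552, 1173.90642756])}
{'fx': 316.8326749428563, 'fy': 316.8326749428563, 'cx': 279.1808413492657, 'cy': 202.6935196603751, 'hand_eye': array([[-1.53737255e-04, -9.60514930e-01, -2.78228405e-01,
         7.75862629e+01],
       [ 9.99999827e-01, -3.05624830e-04,  5.02536695e-04,
         7.88171142e-01],
       [-5.67727507e-04, -2.78228280e-01,  9.60514811e-01,
         2.01023432e+01],
       [ 0.00000000e+00,  0.00000000e+00,  0.00000000e+00,
         1.00000000e+00]])}
['Unreachable', 'camera_model', 'get_state', 'grip_depth', 'hand_in', 'snapshot']
167.3
```

View pics/scene0.png

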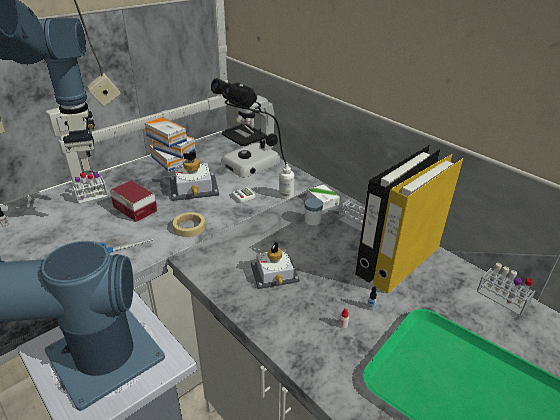

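View pics/side0.png

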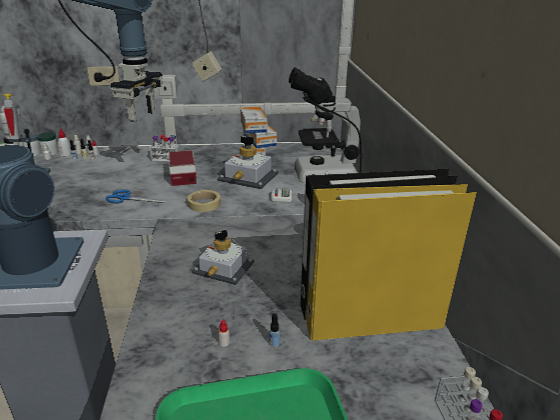

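The scene picture shows two valves, at px (275,265) and (193,180). In the side picture they are at (223,258) and (248,168). I'll measure both base plates and dial heights, and enlarge them in one crop.

```bash
cat > h.py <<'E'
from plant import *
import cv2,numpy as np
from scipy.spatial.transform import Rotation as R
def pose(n,s=None):
    m=camera_model(n)
    if n=="wrist":
        q=s["ee_rot"];T=R.from_quat([q[1],q[2],q[3],q[0]]).as_matrix();H=m["hand_eye"]
        return m,T@H[:3,:3],T@H[:3,3]+np.array(s["tool_pos"])
    W=R.from_rotvec(m["rvec"]).as_matrix();return m,W.T,-W.T@m["tvec"]
def ray(n,uv,z,s=None):
    m,A,o=pose(n,s);uv=np.atleast_2d(uv).astype(float)
    d=np.c_[(uv[:,0]-m["cx"])/m["fx"],(uv[:,1]-m["cy"])/m["fy"],np.ones(len(uv))]@A.T
    return o+d*((z-o[2])/d[:,2])[:,None]
def cloud(n,d,s=None):
    m,A,o=pose(n,s);v,u=np.mgrid[:d.shape[0],:d.shape[1]]
    return np.stack([(u-m["cx"])/m["fx"]*d,(v-m["cy"])/m["fy"]*d,d],-1)@A.T+o
E
python3 - <<'E'
from h import *
out=[]
for n,bx in(("scene",[(240,230,310,300),(160,140,230,210)]),("side",[(185,220,265,290),(210,125,290,195)])):
    im=cv2.imread(f"pics/{n}0.png");d=np.load(f"{n}0.npy");P=cloud(n,d)
    hsv=cv2.cvtColor(im,cv2.COLOR_BGR2HSV)
    for (a,b,c,e) in bx:
        p=P[b:e,a:c];h=hsv[b:e,a:c];ok=d[b:e,a:c]>0
        br=ok&(h[...,0]>12)&(h[...,0]<30)&(h[...,1]>120)&(h[...,2]>90)&(p[...,2]>55)
        wh=ok&(h[...,1]<40)&(h[...,2]>190)
        q=p[br];print(n,(a,b),"brass med",np.median(q,0).round(),"zmax",np.percentile(p[br|(ok&(h[...,2]<60)&(p[...,2]>60))][:,2],98).round(),
         "white z",np.percentile(p[wh][:,2],[50,90,98]).round(), "white ext",np.ptp(p[wh&(p[...,2]>40)],axis=0).round())
        out.append(cv2.resize(im[b:e,a:c],(400,300),interpolation=cv2.INTER_CUBIC))
cv2.imwrite("pics/crop.png",np.vstack([np.hstack(out[:2]),np.hstack(out[2:])]))
E
```

```text
scene (240, 230) brass med [478. -61.  81.] zmax 106.0 white z [51. 53. 54.] white ext [100. 105.  63.]
scene (160, 140) brass med [565. 483. 103.] zmax 148.0 white z [ 70.  74. 112.] white ext [166. 311.  64.]Traceback (most recent call last):
  File "<stdin>", line 11, in <module>
    return _quantile_unchecked(
        a, q, axis, out, overwrite_input, method, keepdims, weights)
    return _ureduce(a,
                    func=_quantile_ureduce_func,
    ...<5 lines>...
                    overwrite_input=overwrite_input,
                    method=method)
    r = func(a, **kwargs)
    result = _quantile(arr,
                       quantiles=q,
    ...<2 lines>...
                       out=out,
                       weights=wgt)
    slices_having_nans = np.isnan(arr[-1, ...])
                                  ~~~^^^^^^^^^
IndexError: index -1 is out of bounds for axis 0 with size 0
```

Near valve at scene (275,265): dial top at about 51 mm and knob top at about 106 mm, which matches the 50 and 105 mm given. Far valve at (193,180): dial at about 72 mm and top at 148 mm, so it is the larger one. I'll confirm with one enlarged crop.

Run:
```python
import cv2,numpy as np
a=cv2.imread("pics/scene0.png")[232:297,240:310];b=cv2.imread("pics/side0.png")[222:287,188:258]
cv2.imwrite("pics/crop.png",np.hstack([cv2.resize(x,(400,371),interpolation=cv2.INTER_CUBIC) for x in(a,b)]))
```

```text
(no output)
```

View pics/crop.png

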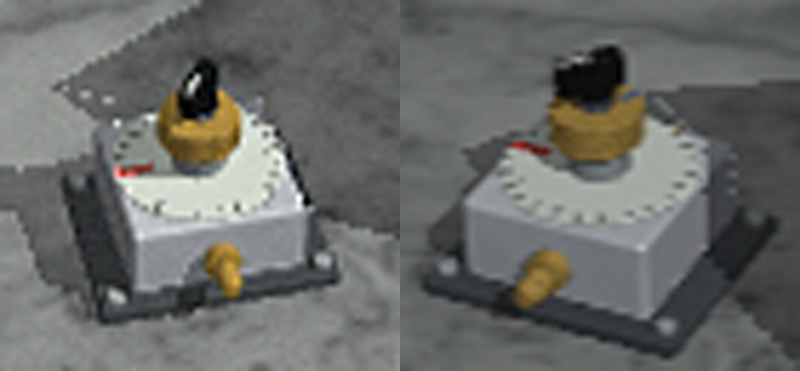

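The crop confirms the near valve: red mark on its left, brass nut and black knob above the dial. The knob nose points away from the mark. I'm moving above it.

Call:
apply_moves(
  increments=[
    [[-0.39, -0.345, 0, 0, 0, 0, 100], [-0.39, -0.345, 0, 0, 0, 0, 100], [-0.39, -0.345, 0, 0, 0, 0, 100], [-0.39, -0.345, 0, 0, 0, 0, 100], [-0.39, -0.345, 0, 0, 0, 0, 100], [-0.39, -0.345, 0, 0, 0, 0, 100], [-0.39, -0.345, 0, 0, 0, 0, 100], [-0.39, -0.345, 0, 0, 0, 0, 100], [-0.39, -0.345, 0, 0, 0, 0, 100], [-0.39, -0.345, 0, 0, 0, 0, 100]],
  ],
)

```text
time: 1.35
tool_pos: [484.0, -62.3, 404.6]
ee_rot: [-0.0, 0.202, 0.979, 0.0]
contact_force: [0.8, 0.3, 0.1]
width: 92.7
finger_force: 0.0
```

Call:
apply_moves(
  increments=[
    [[0, 0, 0, 0, 0, 0, 100], [0, 0, 0, 0, 0, 0, 100], [0, 0, 0, 0, 0, 0, 100]],
  ],
)

```text
time: 1.72
tool_pos: [483.0, -58.9, 404.7]
ee_rot: [-0.0, 0.201, 0.98, 0.0]
contact_force: [0.4, 1.1, 0.7]
width: 93.2
finger_force: 0.0
```

Run:
```python
from h import *
s=get_state();p,d=snapshot("wrist");np.save("w1.npy",d);np.save("s1.npy",s,allow_pickle=True)
cv2.imwrite("pics/w1.png",p[:,:,::-1])
im=p[:,:,::-1].copy();h=cv2.cvtColor(im,cv2.COLOR_BGR2HSV)
print(s["time"],np.round(s["tool_pos"],1),np.round(s["ee_rot"],4),np.round(s["contact_force"],1))
P=cloud("wrist",d,s);near=(np.hypot(P[...,0]-480,P[...,1]+61)<80)&(d>0)
red=near&((h[...,0]<8)|(h[...,0]>172))&(h[...,1]>120)&(P[...,2]<60)
kn=near&(P[...,2]>90)&(P[...,2]<115)&(h[...,2]<110)
br=near&(h[...,0]>12)&(h[...,0]<30)&(h[...,1]>100)&(P[...,2]>65)&(P[...,2]<95)
wh=near&(abs(P[...,2]-50)<5)&(h[...,1]<50)&(h[...,2]>120)
for k,m in(("red",red),("knob",kn),("brass",br),("dial",wh)):
    v,u=np.where(m);print(k,m.sum(),u.mean().round(1),v.mean().round(1),P[m].mean(0).round(1),P[m].min(0).round(),P[m].max(0).round())
```

```text
1.725 [483.  -58.9 404.7] [-3.000e-04  2.012e-01  9.796e-01  2.000e-04] [0.4 1.1 0.7]
red 50 289.0 152.6 [454.6 -34.3  50.4] [447. -39.  49.] [463. -30.  52.]
knob 370 288.2 193.2 [481.9 -48.3 102.5] [467. -59.  90.] [496. -40. 107.]
brass 778 287.5 185.8 [480.1 -47.7  81. ] [463. -69.  72.] [502. -30.  95.]
dial 4749 286.7 178.6 [480.  -47.7  49.3] [ 427. -106.   45.] [540.   8.  53.]
```

View pics/w1.png

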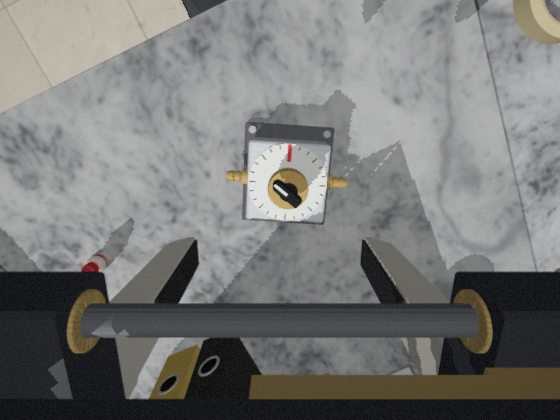

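The wrist view shows the red mark at (290,153), the nut at (288,188), and the knob with its white nose line at up-left (279,186). The knob is about 50° anticlockwise of the mark. Next I'll measure axis, mark direction and nose direction.

Run:
```python
from h import *
s=np.load("s1.npy",allow_pickle=True).item();im=cv2.imread("pics/w1.png");h=cv2.cvtColor(im,cv2.COLOR_BGR2HSV)
v,u=np.mgrid[:420,:560]
roi=np.hypot(u-288,v-188)<25
dark=roi&(h[...,2]<70)
n,l,st,c=cv2.connectedComponentsWithStats(dark.astype(np.uint8));k=1+np.argmax(st[1:,4]);dark=l==k
br=roi&(h[...,0]>12)&(h[...,0]<30)&(h[...,1]>100)
blob=np.hypot(u-288,v-190)<24
def pts(m,z): vv,uu=np.where(m);return ray("wrist",np.c_[uu,vv],z,s)[:,:2]
K=pts(dark,105);r=cv2.minAreaRect(K.astype(np.float32));print("dark",dark.sum(),r)
# white line: bright within hull of knob
hull=cv2.convexHull(np.c_[np.where(dark)[::-1]].astype(np.int32));hm=np.zeros((420,560),np.uint8);cv2.fillConvexPoly(hm,hull,1)
line=(hm>0)&(h[...,2]>150)&(h[...,1]<60)
L=pts(line,105);print("line",line.sum(),L.mean(0),np.degrees(np.linalg.svd(L-L.mean(0))[2][0] @ [1,0]) if len(L)>2 else 0)
u_,S,V=np.linalg.svd(L-L.mean(0));print("line dir",np.degrees(np.arctan2(V[0,1],V[0,0])))
H=pts(hm>0,105);u_,S,V=np.linalg.svd(H-H.mean(0));print("knob c",H.mean(0),"dir",np.degrees(np.arctan2(V[0,1],V[0,0])))
N=pts(br|(hm>0),86.3);(cc,rr)=cv2.minEnclosingCircle(pts(br,86).astype(np.float32));print("nut circ",cc,rr)
red=(np.hypot(u-290,v-153)<15)&((h[...,0]<8)|(h[...,0]>172))&(h[...,1]>120);Rd=pts(red,50);print("red",Rd.mean(0))
u_,S,V=np.linalg.svd(Rd-Rd.mean(0));print("red dir",np.degrees(np.arctan2(V[0,1],V[0,0])))
wh=(np.hypot(u-288,v-182)<45)&(h[...,1]<40)&(h[...,2]>205)
wh=cv2.morphologyEx(wh.astype(np.uint8),cv2.MORPH_OPEN,np.ones((3,3)));cs=max(cv2.findContours(wh,0,1)[0],key=cv2.contourArea)
D=ray("wrist",cv2.convexHull(cs)[:,0],50,s)[:,:2];print("dial",cv2.fitEllipse(D.astype(np.float32)))
cv2.imwrite("pics/w1c.png",cv2.resize(im[140:240,230:340],(550,500),interpolation=cv2.INTER_CUBIC))
```

```text
dark 361 ((479.3157653808594, -47.93159484863281), (30.80592918395996, 16.34395408630371), 23.448835372924805)
line 52 [475.43298434 -53.46151694] 51.3403233313192
line dir 26.355389568885958
knob c [479.93845387 -48.60528568] dir 23.9178370695677
nut circ (481.3785705566406, -48.704620361328125) 19.842103958129883
red [454.65952315 -34.28638807]
red dir -25.622127574483144
dial ((483.9788818359375, -51.34786605834961), (88.43310546875, 92.18675231933594), 110.67918395996094)
```

View pics/w1c.png

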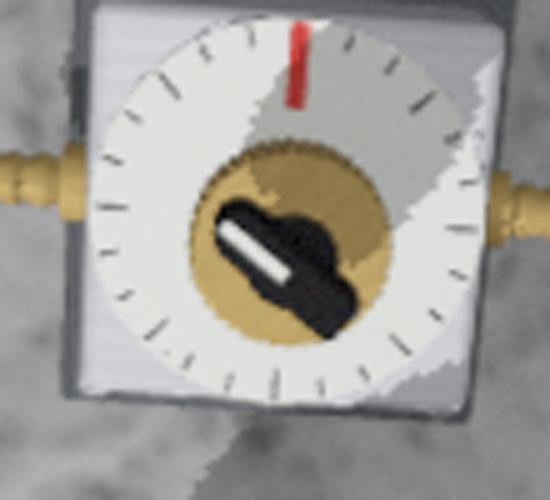

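The axis is at about (481,-48.7), the mark lies at 154° in world, and the nose at about 207°. I'll turn the tool to the bar, descend partway and check.

Call:
apply_moves(
  increments=[
    [[0.049, 0.072, 0, 0, 0, 0, 100], [0, 0, 0.1, 0, 0, -1, 100], [0, 0, 0.1, 0, 0, -1, 100], [0, 0, 0.1, 0, 0, -1, 100], [0, 0, 0.1, 0, 0, -1, 100], [0, 0, 0.1, 0, 0, -1, 100], [0, 0, 0.1, 0, 0, -1, 100], [0, 0, 0, 0, 0, -1, 100], [0, 0, 0, 0, 0, -1, 100], [0, 0, 0, 0, 0, -1, 100]],
  ],
)

```text
time: 3.02
tool_pos: [481.3, -48.6, 333.0]
ee_rot: [0.0, -0.112, 0.994, 0.0]
contact_force: [-0.0, 0.2, 0.4]
width: 93.2
finger_force: 0.0
```

Call:
apply_moves(
  increments=[
    [[0, 0, 0, 0, 0, -1, 100], [0, 0, 0, 0, 0, -1, 100], [0, 0, 0, 0, 0, -0.6, 100], [0, 0, 0, 0, 0, 0, 60], [0, 0, 0, 0, 0, 0, 60], [0, 0, 0, 0, 0, 0, 60]],
  ],
)

```text
time: 3.78
tool_pos: [481.6, -49.7, 332.8]
ee_rot: [0.0, -0.2, 0.98, -0.0]
contact_force: [0.2, -0.2, -0.1]
width: 67.5
finger_force: 0.0
```

```bash
cat > look.py <<'E'
from h import *
import sys
def look(name,ax,nutz):
    s=get_state();p,d=snapshot("wrist");im=p[:,:,::-1].copy();h=cv2.cvtColor(im,cv2.COLOR_BGR2HSV)
    cv2.imwrite(f"pics/{name}.png",im);np.save(name+".npy",s,allow_pickle=True)
    q=s["ee_rot"];T=R.from_quat([q[1],q[2],q[3],q[0]]).as_matrix();yaw=np.degrees(np.arctan2(T[1,0],T[0,0]))
    print("t",s["time"],"tcp",np.round(s["tool_pos"],1),"yaw",yaw.round(1),"j",np.round(s["joint_pos"],2),"F",np.round(s["contact_force"],1))
    v,u=np.mgrid[:420,:560]
    G=lambda z:ray("wrist",np.c_[u.ravel(),v.ravel()],z,s)[:,:2].reshape(420,560,2)
    g5,g8,g10=G(50),G(nutz),G(105);r=lambda g:np.hypot(g[...,0]-ax[0],g[...,1]-ax[1])
    def d_(m,g,k):
        L=g[m]
        if len(L)<5: print(k,"few",len(L));return
        V=np.linalg.svd(L-L.mean(0),full_matrices=False)[2][0];c=L.mean(0)
        print(k,len(L),"c",c.round(1),"dir",np.degrees(np.arctan2(V[1],V[0])).round(1),"bearing",np.degrees(np.arctan2(c[1]-ax[1],c[0]-ax[0])).round(1)%360)
    d_((r(g5)<45)&((h[...,0]<8)|(h[...,0]>172))&(h[...,1]>120)&(h[...,2]>60),g5,"red")
    m=(r(g10)<20)&(h[...,1]<60)&(h[...,2]>130)
    n,l,st,c=cv2.connectedComponentsWithStats(m.astype(np.uint8))
    for i in range(1,n):
        if st[i,4]>20: d_(l==i,g10,"line?")
    br=(r(g8)<24)&(h[...,0]>12)&(h[...,0]<30)&(h[...,1]>100)
    if br.sum()>50:
        P=g8[br].astype(np.float32);print("nut circle",np.round(cv2.minEnclosingCircle(P)[0],1),round(cv2.minEnclosingCircle(P)[1],1))
if __name__=="__main__": look(sys.argv[1],(float(sys.argv[2]),float(sys.argv[3])),80.8)
E
python3 look.py w2 481 -48.7
```

```text
t 3.775 tcp [481.6 -49.7 332.8] yaw -156.9 j [-0.33  0.2   1.79  0.    1.14 -2.31] F [ 0.2 -0.2 -0.1]
red 85 c [454.7 -34.2] dir -27.0 bearing 151.0
line? 99 c [475.4 -53.4] dir 27.1 bearing 220.3
line? 678 c [488.7 -42.5] dir -54.2 bearing 38.7
nut circle [482.2 -50.3] 20.8
```

View pics/w2.png

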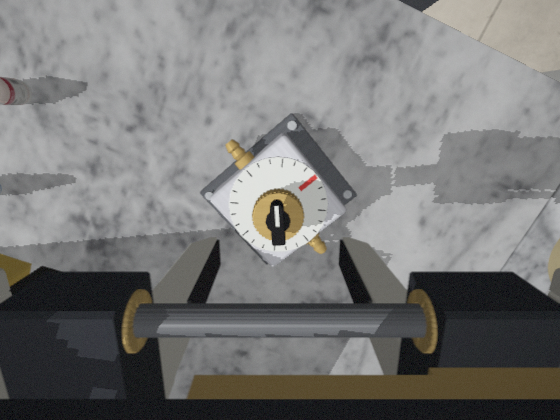

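The tool yaw is 203° and the knob 207°, and the knob is centred in the image at u≈278. I'll rotate 4° more, descend and grip. TCP height 270 keeps the tips above the nut.

Call:
apply_moves(
  increments=[
    [[-0.004, -0.002, 0.1, 0, 0, -1, 60], [0, 0, 0.105, 0, 0, 0, 60], [0, 0, 0.105, 0, 0, 0, 60], [0, 0, 0.105, 0, 0, 0, 60], [0, 0, 0.105, 0, 0, 0, 60], [0, 0, 0, 0, 0, 0, 60], [0, 0, 0, 0, 0, 0, 20], [0, 0, 0, 0, 0, 0, 10], [0, 0, 0, 0, 0, 0, 10]],
  ],
  grip_force=50,
)

```text
time: 4.95
tool_pos: [482.3, -50.1, 270.8]
ee_rot: [0.0, -0.234, 0.972, -0.0]
contact_force: [-0.5, 0.6, -0.5]
width: 30.5
finger_force: 0.0
```

Call:
apply_moves(
  increments=[
    [[0, 0, 0, 0, 0, 0, 0], [0, 0, 0, 0, 0, 0, 0], [0, 0, 0, 0, 0, 0, 0], [0, 0, 0, 0, 0, 0, 0]],
  ],
  grip_force=55,
)

```text
time: 5.45
tool_pos: [482.4, -50.4, 270.5]
ee_rot: [0.0, -0.234, 0.972, -0.001]
contact_force: [0.0, -3.3, -0.1]
width: 9.2
finger_force: 55.0
```

Run:
```python
from h import *
s=get_state();print({k:np.round(v,3).tolist() for k,v in s.items() if k in("time","tool_pos","contact_force","ft_torque","width","finger_force","joint_pos")})
```

```text
{'time': 5.45, 'joint_pos': [-0.334, 0.282, 1.869, -0.001, 0.99, -2.377], 'tool_pos': [482.402, -50.44, 270.51], 'contact_force': [0.023, -3.331, -0.118], 'ft_torque': [-0.552, -0.095, -0.112], 'finger_force': 55.009, 'width': 9.177}
```

Call:
apply_moves(
  increments=[
    [[0, 0, 0, 0, 0, 1, 0], [0, 0, 0, 0, 0, 1, 0], [0, 0, 0, 0, 0, 1, 0], [0, 0, 0, 0, 0, 1, 0], [0, 0, 0, 0, 0, 1, 0], [0, 0, 0, 0, 0, 1, 0], [0, 0, 0, 0, 0, 1, 0], [0, 0, 0, 0, 0, 1, 0], [0, 0, 0, 0, 0, 1, 0], [0, 0, 0, 0, 0, 1, 0]],
  ],
)

```text
time: 6.7
tool_pos: [482.3, -49.8, 270.5]
ee_rot: [0.0, 0.113, 0.994, 0.0]
contact_force: [1.1, -0.8, -0.9]
width: 9.8
finger_force: 55.4
```

```bash
python3 look.py w3 482.2 -49.7
python3 - <<'E'
from h import *
s=get_state();print(np.round(s["ft_torque"],2),s["width"])
E
```

```text
t 6.7 tcp [482.3 -49.8 270.5] yaw 167.0 j [-0.33  0.28  1.87  0.    0.99 -1.68] F [ 1.1 -0.8 -0.9]
red 144 c [454.7 -34.3] dir -27.1 bearing 150.7
line? 150 c [474.2 -47.2] dir -11.4 bearing 162.6
line? 146 c [499.  -51.9] dir -99.5 bearing 352.4
nut circle [477.1 -47.7] 18.5
[-0.02 -0.16  0.28] 9.450491794961943
```

Call:
apply_moves(
  increments=[
    [[0, 0, 0, 0, 0, 1, 0], [0, 0, 0, 0, 0, 1, 0], [0, 0, 0, 0, 0, 1, 0], [0, 0, 0, 0, 0, 0.75, 0], [0, 0, 0, 0, 0, 0, 0], [0, 0, 0, 0, 0, 0, 0]],
  ],
)

```text
time: 7.5
tool_pos: [482.4, -49.7, 270.5]
ee_rot: [0.0, 0.24, 0.971, 0.0]
contact_force: [2.0, 2.7, 1.5]
width: 9.2
finger_force: 55.2
```

```bash
python3 look.py w4 482.2 -49.7
```

```text
t 7.5 tcp [482.4 -49.7 270.5] yaw 152.2 j [-0.33  0.28  1.87  0.    0.99 -1.42] F [2.  2.7 1.5]
red 152 c [454.7 -34.4] dir -27.1 bearing 150.8
line? 141 c [475.4 -44.9] dir -27.3 bearing 144.8
line? 132 c [497.7 -56.7] dir -113.7 bearing 335.7
nut circle [477.7 -46.1] 18.5
```

The knob is on the mark: line at 152.7° against the mark at 152.9°. I'll release, open, and descend around the nut.

Call:
apply_moves(
  increments=[
    [[0, 0, 0, 0, 0, 0, 80], [0, 0, 0, 0, 0, 0, 80], [0, 0, 0, 0, 0, 0, 80], [0, 0, 0, 0, 0, 0, 80], [0, 0, 0, 0, 0, 0, 80], [0, 0, 0.07, 0, 0, 0, 80], [0, 0, 0.07, 0, 0, 0, 80], [0, 0, 0.075, 0, 0, 0, 80], [0, 0, 0, 0, 0, 0, 80], [0, 0, 0, 0, 0, 0, 80]],
  ],
)

```text
time: 8.8
tool_pos: [482.2, -50.1, 244.5]
ee_rot: [-0.0, 0.241, 0.97, -0.0]
contact_force: [-0.7, 0.1, 0.1]
width: 74.2
finger_force: 0.0
```

```bash
python3 look.py w5 482.2 -49.7
cat > st.py <<'E'
from h import *
s=get_state();q=s["ee_rot"];T=R.from_quat([q[1],q[2],q[3],q[0]]).as_matrix()
print(s["time"],"yaw",np.degrees(np.arctan2(T[1,0],T[0,0])).round(2),"p",np.round(s["tool_pos"],2),"F",np.round(s["contact_force"],2),"T",np.round(s["ft_torque"],3),"w",round(s["width"],2),"ff",round(s["finger_force"],1),"j6",round(s["joint_pos"][5],3),"eff6",np.round(s["effort"][-1],3))
E
python3 st.py
```

```text
t 8.8 tcp [482.2 -50.1 244.5] yaw 152.1 j [-0.33  0.32  1.9  -0.    0.93 -1.42] F [-0.7  0.1  0.1]
red 182 c [454.4 -34.2] dir -26.9 bearing 150.9
line? 223 c [475.7 -45.1] dir -27.2 bearing 145.2
line? 444 c [472.8 -62. ] dir -3.2 bearing 232.5
line? 295 c [488.3 -34.7] dir -62.1 bearing 68.0
nut circle [481.1 -48. ] 22.0
8.85 yaw 152.09 p [482.3  -50.09 244.68] F [-0.18 -0.15 -0.71] T [0.051 0.002 0.004] w 74.68 ff 0.0 j6 -1.418 eff6 0.0
```

View pics/w5.png

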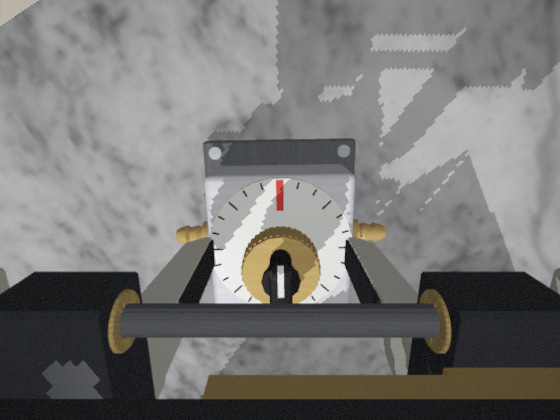

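The view shows the nose (280,262) in line with the red mark (280,195), and the fingers straddling the nut. I'll grip the nut.

Call:
apply_moves(
  increments=[
    [[0, 0, 0, 0, 0, 0, 30], [0, 0, 0, 0, 0, 0, 20], [0, 0, 0, 0, 0, 0, 20], [0, 0, 0, 0, 0, 0, 20], [0, 0, 0, 0, 0, 0, 20]],
  ],
  grip_force=45,
)

```text
time: 9.48
tool_pos: [482.3, -49.7, 244.7]
ee_rot: [0.0, 0.241, 0.97, 0.0]
contact_force: [1.8, 3.4, 0.9]
width: 39.1
finger_force: 45.0
```

```bash
python3 st.py
```

```text
9.475 yaw 152.08 p [482.34 -49.7  244.69] F [1.78 3.44 0.95] T [ 0.562 -0.174  0.006] w 39.13 ff 45.0 j6 -1.418 eff6 0.009
```

Call:
apply_moves(
  increments=[
    [[0, 0, 0.0006, 0, 0, 1, 20], [0, 0, 0.0006, 0, 0, 1, 20], [0, 0, 0.0006, 0, 0, 1, 20], [0, 0, 0.0006, 0, 0, 1, 20], [0, 0, 0.0006, 0, 0, 1, 20], [0, 0, 0.0006, 0, 0, 1, 20], [0, 0, 0.0006, 0, 0, 1, 20], [0, 0, 0.0006, 0, 0, 1, 20], [0, 0, 0.0006, 0, 0, 1, 20], [0, 0, 0.0006, 0, 0, 1, 20]],
  ],
)

```text
time: 10.72
tool_pos: [482.7, -49.3, 244.0]
ee_rot: [0.0, 0.56, 0.829, 0.001]
contact_force: [4.0, 6.5, 0.7]
width: 39.0
finger_force: 45.0
```

```bash
python3 st.py;python3 look.py w6 482.2 -49.7
```

```text
10.725 yaw 111.95 p [482.73 -49.3  244.05] F [4.02 6.46 0.69] T [ 1.027 -0.555  0.113] w 39.02 ff 45.0 j6 -0.717 eff6 -0.648
t 10.725 tcp [482.7 -49.3 244. ] yaw 111.9 j [-0.33  0.32  1.9   0.    0.92 -0.72] F [4.  6.5 0.7]
red 193 c [454.5 -34.2] dir -27.5 bearing 150.8
line? 244 c [475.2 -45. ] dir -26.8 bearing 145.8
line? 267 c [469.4 -52.1] dir -30.3 bearing 190.8
line? 203 c [496.1 -41.5] dir -88.3 bearing 30.5
line? 70 c [490.2 -67. ] dir -155.4 bearing 294.8
nut circle [481.9 -46.6] 21.4
```

Call:
apply_moves(
  increments=[
    [[0.003, 0.004, 0.0006, 0, 0, 1, 20], [0, 0, 0.0006, 0, 0, 1, 20], [0, 0, 0.0006, 0, 0, 1, 20], [0, 0, 0.0006, 0, 0, 1, 20], [0, 0, 0.0006, 0, 0, 1, 20], [0, 0, 0.0006, 0, 0, 1, 20], [0, 0, 0.0006, 0, 0, 1, 20], [0, 0, 0.0006, 0, 0, 1, 20], [0, 0, 0.0006, 0, 0, 1, 20], [0, 0, 0.0006, 0, 0, 1, 20]],
  ],
)

```text
time: 12.02
tool_pos: [483.4, -49.1, 243.5]
ee_rot: [0.001, 0.809, 0.587, 0.001]
contact_force: [5.1, 4.3, -0.7]
width: 38.6
finger_force: 45.0
```

Call:
apply_moves(
  increments=[
    [[0, 0, 0.0006, 0, 0, 1, 20], [0, 0, 0.0006, 0, 0, 1, 20], [0, 0, 0.0006, 0, 0, 1, 20], [0, 0, 0.0006, 0, 0, 1, 20], [0, 0, 0.0006, 0, 0, 1, 20], [0, 0, 0.0006, 0, 0, 1, 20], [0, 0, 0.0006, 0, 0, 1, 20], [0, 0, 0.0006, 0, 0, 1, 20], [0, 0, 0.0006, 0, 0, 1, 20], [0, 0, 0.0006, 0, 0, 1, 20]],
  ],
)

```text
time: 13.28
tool_pos: [483.9, -49.4, 242.9]
ee_rot: [0.001, 0.961, 0.275, 0.002]
contact_force: [5.6, 3.4, -1.8]
width: 38.9
finger_force: 45.0
```

```bash
python3 st.py;python3 look.py w7 482.2 -49.7
```

```text
13.275 yaw 31.95 p [483.89 -49.44 242.92] F [ 5.64  3.45 -1.81] T [ 0.582 -0.849  0.083] w 38.9 ff 45.0 j6 0.68 eff6 -0.653
t 13.275 tcp [483.9 -49.4 242.9] yaw 31.9 j [-0.33  0.32  1.9   0.    0.92  0.68] F [ 5.6  3.4 -1.8]
red few 0
line? 143 c [478.8 -33.7] dir -156.1 bearing 102.1
line? 209 c [493.9 -59.4] dir -178.3 bearing 320.4
line? 932 c [473.5 -55.1] dir -58.2 bearing 211.9
line? 307 c [467.4 -58.8] dir -58.5 bearing 211.5
nut circle [486.9 -47. ] 20.2
```

Call:
apply_moves(
  increments=[
    [[0.0, 0, 0.0006, 0, 0, 1, 20], [0, 0, 0.0006, 0, 0, 1, 20], [0, 0, 0.0006, 0, 0, 1, 20], [0, 0, 0.0006, 0, 0, 1, 20], [0, 0, 0.0003, 0, 0, 0.5, 20]],
  ],
)

```text
time: 13.95
tool_pos: [484.0, -49.7, 242.6]
ee_rot: [0.001, 0.993, 0.122, 0.002]
contact_force: [6.4, 1.7, -1.2]
width: 38.9
finger_force: 45.0
```

```bash
python3 st.py
```

```text
13.95 yaw 13.99 p [484.   -49.68 242.63] F [ 6.36  1.69 -1.16] T [ 0.376 -0.885  0.089] w 38.91 ff 45.0 j6 0.993 eff6 -0.135
```

Call:
apply_moves(
  increments=[
    [[0, 0, 0.0006, 0, 0, 0.9, 20], [0, 0, 0.0005, 0, 0, 0.9, 20]],
  ],
)

```text
time: 14.2
tool_pos: [484.0, -49.8, 242.5]
ee_rot: [0.001, 0.998, 0.059, 0.002]
contact_force: [6.2, 2.1, -2.2]
width: 39.0
finger_force: 45.0
```

```bash
python3 st.py
```

```text
14.2 yaw 6.77 p [484.04 -49.79 242.52] F [ 6.24  2.1  -2.24] T [ 0.237 -0.888  0.103] w 39.04 ff 45.0 j6 1.12 eff6 -0.584
```

Call:
apply_moves(
  increments=[
    [[0, 0, 0.0006, 0, 0, 0.9, 20], [0, 0, 0.0005, 0, 0, 0.9, 20]],
  ],
)

```text
time: 14.45
tool_pos: [484.0, -49.9, 242.4]
ee_rot: [0.001, 1.0, -0.004, 0.002]
contact_force: [6.4, 0.1, -2.7]
width: 39.1
finger_force: 45.0
```

```bash
python3 st.py
```

```text
14.45 yaw -0.43 p [484.04 -49.9  242.39] F [ 6.44  0.07 -2.71] T [ 0.21  -0.821  0.023] w 39.12 ff 45.0 j6 1.245 eff6 -0.581
```

Call:
apply_moves(
  increments=[
    [[0, 0, 0.0006, 0, 0, 0.9, 20], [0, 0, 0.0005, 0, 0, 0.9, 20]],
  ],
)

```text
time: 14.7
tool_pos: [484.1, -50.0, 242.3]
ee_rot: [0.001, 0.998, -0.067, 0.003]
contact_force: [6.1, -0.1, -2.8]
width: 39.1
finger_force: 45.0
```

```bash
python3 st.py
```

```text
14.7 yaw -7.63 p [484.06 -50.01 242.29] F [ 6.1  -0.11 -2.77] T [ 0.063 -0.842  0.097] w 39.07 ff 45.0 j6 1.371 eff6 -0.581
```

Call:
apply_moves(
  increments=[
    [[0, 0, 0.0006, 0, 0, 0.9, 20], [0, 0, 0.0005, 0, 0, 0.9, 20]],
  ],
)

```text
time: 14.95
tool_pos: [484.0, -50.1, 242.2]
ee_rot: [0.001, 0.992, -0.129, 0.003]
contact_force: [5.5, -0.7, -2.2]
width: 38.9
finger_force: 45.0
```

```bash
python3 st.py
```

```text
14.95 yaw -14.82 p [484.03 -50.11 242.18] F [ 5.5  -0.71 -2.23] T [-0.03 -0.83  0.11] w 38.88 ff 45.0 j6 1.497 eff6 -0.581
```

Call:
apply_moves(
  increments=[
    [[0, 0, 0.0006, 0, 0, 0.9, 20], [0, 0, 0.0005, 0, 0, 0.9, 20]],
  ],
)

```text
time: 15.2
tool_pos: [484.0, -50.2, 242.1]
ee_rot: [0.001, 0.982, -0.191, 0.003]
contact_force: [4.9, -0.3, -2.5]
width: 39.2
finger_force: 45.0
```

```bash
python3 st.py
```

```text
15.2 yaw -22.02 p [484.01 -50.21 242.06] F [ 4.86 -0.34 -2.46] T [-0.153 -0.773  0.118] w 39.17 ff 45.0 j6 1.622 eff6 -0.582
```

Call:
apply_moves(
  increments=[
    [[0, 0, 0.0006, 0, 0, 0.9, 20], [0, 0, 0.0005, 0, 0, 0.9, 20]],
  ],
)

```text
time: 15.45
tool_pos: [484.0, -50.3, 241.9]
ee_rot: [0.001, 0.968, -0.252, 0.003]
contact_force: [4.7, -2.2, -2.8]
width: 38.8
finger_force: 45.0
```

```bash
python3 st.py
```

```text
15.45 yaw -29.18 p [483.96 -50.29 241.9 ] F [ 4.67 -2.18 -2.83] T [-0.2   -0.728  0.359] w 38.8 ff 45.0 j6 1.748 eff6 -0.301
```

The torque jumped from 0.12 to 0.36 N m, so the nut is on the collar. I'll let it settle and average the readings.

Call:
apply_moves(
  increments=[
    [[0, 0, 0, 0, 0, 0, 20], [0, 0, 0, 0, 0, 0, 20]],
  ],
)

```text
time: 15.7
tool_pos: [484.0, -50.3, 241.9]
ee_rot: [0.001, 0.968, -0.251, 0.003]
contact_force: [4.4, -1.0, -0.5]
width: 39.3
finger_force: 45.0
```

```bash
python3 - <<'E'
from h import *
z=[];e=[]
for i in range(8):
    s=get_state();z.append(s["ft_torque"][2]);e.append(s["effort"][5]);snapshot("wrist")
print(np.round(z,3),np.mean(z),np.round(e,3))
E
python3 st.py; python3 look.py w8 482.2 -49.7
```

```text
[0.213 0.222 0.277 0.269 0.216 0.231 0.232 0.237] 0.23710920203368707 [0.237 0.232 0.231 0.231 0.231 0.231 0.231 0.231]
16.1 yaw -29.08 p [483.98 -50.31 241.91] F [ 4.1  -2.   -1.83] T [-0.171 -0.75   0.278] w 38.94 ff 45.0 j6 1.746 eff6 0.231
t 16.1 tcp [484.  -50.3 241.9] yaw -29.1 j [-0.33  0.32  1.9  -0.    0.92  1.75] F [ 4.1 -2.  -1.8]
red few 0
line? 207 c [493.7 -38.8] dir -165.3 bearing 43.4
line? 231 c [480. -63.] dir 106.5 bearing 260.7
line? 876 c [476.2 -46. ] dir -119.1 bearing 148.6
line? 32 c [472.9 -33.7] dir -121.2 bearing 120.1
line? 175 c [465.1 -45.5] dir 64.0 bearing 166.2
nut circle [486.7 -51.2] 20.6
```

At rest it reads 0.24 N m, and while turning about 0.34, which is mid-band. I'll release, rise and check the knob.

Call:
apply_moves(
  increments=[
    [[0, 0, 0, 0, 0, 0, 80], [0, 0, 0, 0, 0, 0, 80], [0, 0, 0, 0, 0, 0, 80], [0, 0, 0, 0, 0, 0, 80], [0, 0, -0.2, 0, 0, 0, 80], [0, 0, -0.25, 0, 0, 0, 80], [0, 0, -0.3, 0, 0, 0, 80], [0, 0, -0.25, 0, 0, 0, 80], [0, 0, 0, 0, 0, 0, 80], [0, 0, 0, 0, 0, 0, 80]],
  ],
)

```text
time: 17.4
tool_pos: [482.0, -49.4, 360.3]
ee_rot: [-0.0, 0.968, -0.251, -0.001]
contact_force: [-0.7, 0.7, -0.2]
width: 74.3
finger_force: 0.0
```

```bash
python3 look.py w9 482.2 -49.7; python3 -c "
import cv2
cv2.imwrite('pics/w9c.png',cv2.resize(cv2.imread('pics/w9.png')[120:270,180:380],(800,600),interpolation=2))"
```

```text
t 17.4 tcp [482.  -49.4 360.3] yaw -29.1 j [-0.33  0.18  1.75 -0.    1.21  1.75] F [-0.7  0.7 -0.2]
red 7 c [448.  -30.7] dir -128.4 bearing 150.9
line? 709 c [474.2 -47.1] dir 68.3 bearing 161.7
nut circle [486.2 -50.1] 20.3
```

View pics/w9c.png

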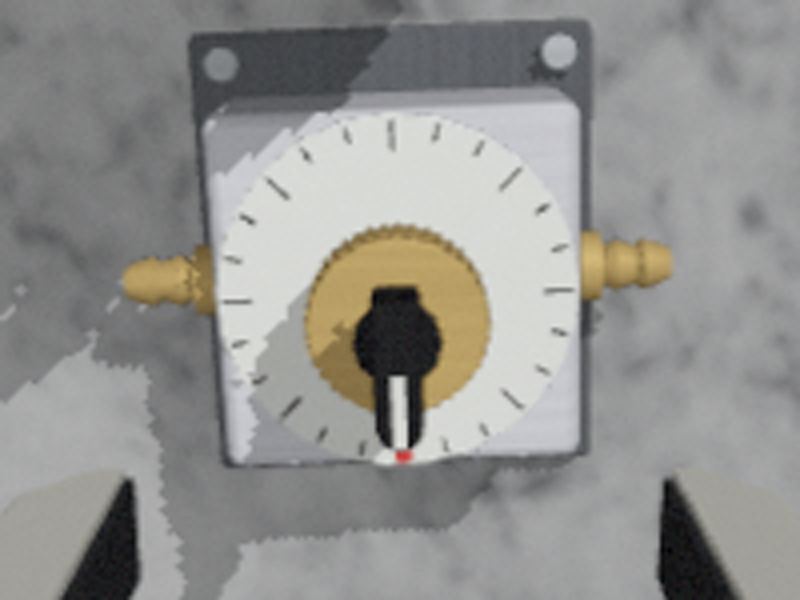

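The nose still points at the red mark, with the line and the mark both at crop u≈402. The robot is clear, so I'm handing in.

```bash
python3 -c "
from plant import *
print(hand_in())"
```

```text
the job is handed in; nothing more can be done
None
```

The smaller valve's knob points at the red mark and the jam nut is tightened on the collar (about 0.34 N m estimated while turning, inside the 0.22–0.42 band); I handed the job in at about 17 s, and no verdict came back.

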